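Set out the dessert rings on their cake boards

ROBOT

A 7-joint arm with a two-finger parallel gripper is mounted at the origin on the work surface. World frame = base frame: x ahead of the robot, y to its left, z up, the work surface at z = 0. Lengths are in m, angles in rad, forces in N, time in s.
With the tool pointing down it reaches from about 0.35 to 0.9 m from the base axis. Payload 8.1 kg.
Tool frame: the origin (TCP) lies at the centre of the arm's flange, where the gripper is bolted on; the fingertips stand 178 mm ahead of it and the grasp point (between the pads) lies 159 mm ahead of it; x points along the fingers, z is the direction in which the jaws open and shut, and the axes are right-handed (so a half turn about x gives the same grasp; the last joint's range is limited). The gripper opens to 92 mm and grips with 3 to 60 N. Pads are 19 mm wide; open, the fingers measure 130 mm over their backs; the gripper's body (75 mm by 190 mm) begins 47 mm behind the grasp point.
Start: joints at [1.091, 0.434, 0.025, 1.573, -0.012, 1.134, -0.075], TCP at [0.23, -0.581, 0.405] pointing down, gripper open.
Joint ranges: [-2.62, 2.62], [-0.44, 2.09], [-1.27, 1.32], [0.08, 2.57], [-1.32, 4.46], [0.12, 2], [-2.74, 2.74]. Speed limits (rad/s): [2.22, 2.22, 3.01, 3.01, 3.14, 3.14, 3.14].

INTERFACE

Orientations are given as a rotation vector (axis times angle).
In Python, from cell import arm, get_image, search_frame, pinpoint gives the robot as it stands.
- The arm moves only by the tool arm_command, never from a script. Its argument "motion" is a list of rows, each a list of 7 numbers: the finger opening in mm, from 0 to 91.8, then the shift along the tool's x, y, z in mm, then the turn, a rotation vector about the tool's x, y, z in degrees. In form: [[fingers, x, y, z, ax, ay, az], ...]. A call has 1 to 5 rows; each row shifts and turns the commanded pose from where the row before left it, along the tool's axes as they then stand; what a row does not reach is not made up. A row lasts 1/8 s, in which the tool goes at most 62.5 mm and 10.7 degrees, less where a joint would pass 70% of its speed; a pose out of reach is approached as far as the arm can. A call with a gripper value outside its range is refused whole. The fingers move at their own pace and stop on an object; "newtons" is the grip in N (left out, the last holds). Time passes only in rows, so rows that do not move let the fingers close. It gives the time, the measured TCP pose, the force and the opening at its end, in the units of the state.
- arm.observe(): the state, without advancing time (a new reading comes with each control period).
- get_image(name): name is "scene" or "top" or "wrist"; returns a dict with "frame" (384x512x3 uint8, red, green, blue), "range_z" (384x512 float32, m along the optical axis (not along the pixel's ray), 0 where there is no reading), "K" (3x3 intrinsics, pixels), "origin" and "rotation" of the camera in the world; the wrist camera has in their place "tool_from_camera" (4x4, takes a point from camera to tool coordinates, whose origin is the TCP and whose axes are the tool frame's). Camera axes: x right, y down, z forward; pixel columns grow to the right and rows downward; lengths in m; the calibration is good to about 2 mm. A picture is of the moment at which its call begins: read the wrist's pose just before it.
- arm.sign_off(): hands the job in, once; it reports no verdict.
Trained networks look in the newest picture that a camera, given by its name, has taken for a name from the list of things; names that differ only in an ending like _2 or _b are one class to them, and where a whole thing is asked for, a point or a joint stands for the part that bears it (a point fixed in the world has none). Each returns a list of dicts, best first, with "p" (0 to 1); they miss things now and then, are a little off and sometimes report something else, mostly with a low value. They report only what shows in the picture. A call takes as long as a camera call. They do not tell look-alikes from the thing itself.
- search_frame(camera, target): "point" ([x, y, z] in m, in world coordinates, good to about 4 mm: the middle of the surface that is visible of it).
- pinpoint(camera, target): "point" ([x, y, z] in m, in world coordinates, good to about 4 mm: a listed point, or the origin of a listed thing).
The state is a dict: "clock": time; "joints": joint angles; "dq": joint speeds; "joint_efforts": joint torques, N m; "position": TCP position; "ee_rot": TCP orientation; "force": force on the tool from outside, world axes, zero at the start; "ft_torque": the same for the moment, N m; "width": opening from 0.0 (shut) to 1.0 (fully open).
Only numpy, scipy, OpenCV 4.12 (cv2) and the standard library are available. Lean on these libraries where they do the work, as an engineer would, in place of code of your own. Each camera call takes 0.05 s, during which the arm holds its last target. There are 200 camera calls.

TASK

Get the baking sheet ready for filling: take the four open steel dessert rings (large round, small round, square, oblong) off the drying mat and stand each one on the cake board of its own shape and size, well centred so that an even rim of board shows all round, with straight sides parallel to the board's edges. Set the rings down, do not drop them, and leave the ramekin and the upturned pudding mould where they stand.

Things in the scene. Friction and masses are not known exactly. Their poses are not given: they have to be found in the camera images.
- ring_large: Large round dessert ring: open-ended steel tube standing on end, 64 mm outer diameter, 45 mm high, wall 2.5 mm, 50 to 100 g. Origin: centre of its underside, at first 2 mm above the worktop; z up. Stands loose on the drying mat.
- ring_small: Small round dessert ring: open-ended steel tube standing on end, 44 mm outer diameter, 45 mm high, wall 2.5 mm, 35 to 70 g. Origin: centre of its underside, at first 2 mm above the worktop; z up. Stands loose on the drying mat.
- frame_square: Square dessert ring: bottomless square steel frame, 56 x 56 mm outside, 45 mm high, wall 2.5 mm, 50 to 100 g; x and y run square to its sides. Origin: centre of its underside, at first 2 mm above the worktop; z up. Stands loose on the drying mat.
- frame_oblong: Oblong dessert ring: bottomless rectangular steel frame, 90 mm long (its x) by 38 mm wide (its y) outside, 45 mm high, wall 2.5 mm, 50 to 100 g. Origin: centre of its underside, at first 2 mm above the worktop; z up. Stands loose on the drying mat.
- board_round_large: Large round white cake board, 88 mm diameter, 3 mm thick, with a small paper tab at its edge (+x), lying on the baking sheet (a flat dark sheet 290 x 400 mm, 3 mm thick, no rim but one 10 mm raised edge along its side away from the robot). It belongs to the large round ring: 12 mm of board to spare all round. Fixed, it does not move. Origin: centre of its underside; its top is 3 mm above that (6 mm above the worktop).
- board_round_small: Small round white cake board, 68 mm diameter, 3 mm thick, with a small paper tab at its edge (+x), on the baking sheet. It belongs to the small round ring: 12 mm to spare all round. Board centres are at least 120 mm apart; mat and sheet lie side by side in front of the robot, either way round. Fixed, it does not move. Origin: centre of its underside; its top is 3 mm above that (6 mm above the worktop).
- board_square: Square white cake board, 80 x 80 mm, 3 mm thick, with a small paper tab at the middle of one edge (+x), on the baking sheet; x and y run square to its edges. It belongs to the square ring: 12 mm to spare all round. Fixed, it does not move. Origin: centre of its underside; its top is 3 mm above that (6 mm above the worktop).
- board_oblong: Oblong white cake board, 114 mm long (its x) by 62 mm wide (its y), 3 mm thick, with a small paper tab at one short end (+x), on the baking sheet. It belongs to the oblong ring: 12 mm to spare all round. Fixed, it does not move. Origin: centre of its underside; its top is 3 mm above that (6 mm above the worktop).
- ramekin: White ceramic ramekin (small round bowl with a bottom), 68 mm across the rim, 40 mm high, loose among the rings on the drying mat; not wanted now, to be left where it is. Origin: centre of its underside. Rings, ramekin and pudding mould stand 110 to 150 mm apart, nothing else among them; the mat is mid grey, flat, 290 x 400 mm, 2 mm thick.
- pudding_mould: Upturned aluminium pudding mould: closed tapered cup standing on its mouth, 62 mm wide at the foot, 42 mm at its closed top, 52 mm high, loose among the rings; to be left where it is. Origin: centre of its underside. Unlisted kitchenware stands beyond mat and sheet, at x over 0.72 m, and at the sides over 0.48 m from the centre line.
Mind the look-alikes: they are no part of the job. Leave any orange look-alike of the board_oblong alone.

How it is judged:
At the end, for the whole second after the job is handed in: Each ring stands upright, at rest, on its own board, centres within 10 mm; sides of the square and oblong rings within 0.17 rad of parallel to their boards' edges (square at any quarter turn, oblong lengthwise, either way round); ramekin and pudding mould upright within 20 mm of their starts (horizontal distance between ring_large and board_round_large below 0.01 m and z of ring_large in the frame of board_round_large between 0 and 0.006 m and angle between each of ring_large, ring_small, frame_square, frame_oblong's own z axis and vertical below 0.1 rad and linear speed of each of ring_large, ring_small, frame_square, frame_oblong below 0.02 m/s and angular speed of each of ring_large, ring_small, frame_square, frame_oblong below 0.2 rad/s and horizontal distance between ring_small and board_round_small below 0.01 m and z of ring_small in the frame of board_round_small between 0 and 0.006 m and horizontal distance between frame_square and board_square below 0.01 m and z of frame_square in the frame of board_square between 0 and 0.006 m and horizontal distance between frame_oblong and board_oblong below 0.01 m and z of frame_oblong in the frame of board_oblong between 0 and 0.006 m and (angle between the x axis of frame_square and the x axis of board_square, either way round below 0.17 rad or angle between the x axis of frame_square and the y axis of board_square, either way round below 0.17 rad) and angle between the x axis of frame_oblong and the x axis of board_oblong, either way round below 0.17 rad and distance of each of ramekin, pudding_mould from where it was at the start of the episode below 0.02 m and angle between each of ramekin, pudding_mould's own z axis and vertical below 0.2 rad); the robot touches nothing.
It fails at once if the ramekin is shifted by more than 20 mm or tipped (distance of ramekin from where it was at the start of the episode above 0.02 m or angle between ramekin's own z axis and vertical above 0.35 rad).
It fails at once if the pudding mould is shifted by more than 20 mm or tipped (distance of pudding_mould from where it was at the start of the episode above 0.02 m or angle between pudding_mould's own z axis and vertical above 0.35 rad).
It fails at once if a ring is dropped or thrown (faster than 0.7 m/s with no finger touching it: a fall of some 25 mm) ((linear speed of ring_large above 0.7 m/s and contact force between the fingers and ring_large below 0.02 N) or (linear speed of ring_small above 0.7 m/s and contact force between the fingers and ring_small below 0.02 N) or (linear speed of frame_square above 0.7 m/s and contact force between the fingers and frame_square below 0.02 N) or (linear speed of frame_oblong above 0.7 m/s and contact force between the fingers and frame_oblong below 0.02 N)).
It also fails if it takes over 96 s, if anything falls off the work surface, if the arm or the gripper's body presses on something with over 40 N, if the wrist force passes 120 N, or if a joint passes its speed limit or range.

## Working session

There is one attempt and no reset: what is moved stays moved. The work goes in short steps, Python scripts to look and compute and a tool call to move; the robot and the scene stay as the last step left them, time stands still between calls to the robot, and variables do not carry over. Pictures are saved under pics/ and viewed, about 12 in all and at most 16, crops included, and the job is handed in when it is done.

Besides the shell and the picture viewer there is one more tool, called after "Call:" as name([rows], argument=value, ...), one row to a line, values as JSON. arm_command: Moves the arm, as the interface text tells. Its arguments: {"type":"object","properties":{"motion":{"type":"array"},"newtons":{"type":"number"}},"required":["motion"]}

```bash
mkdir -p pics; ls; python3 - <<'E'
from cell import arm,get_image,search_frame,pinpoint
import cv2,numpy as np
print(arm.observe())
for c in ("top","scene"):
    d=get_image(c); cv2.imwrite(f"pics/{c}0.png",d["frame"][...,::-1]); np.savez(f"{c}0.npz",**d)
    print(c,d["K"].tolist(),np.round(d["origin"],3),np.round(d["rotation"],3).tolist())
    if c=="top":
        for n in "ring_large ring_small frame_square frame_oblong board_round_large board_round_small board_square board_oblong ramekin pudding_mould".split():
            print(n,[(np.round(r["point"],3).tolist(),round(r["p"],2)) for r in pinpoint(c,n)[:3]])
E
```

```text
pics
{'clock': 0.0, 'joints': array([ 1.09142197,  0.43521266,  0.02498799,  1.57410298, -0.01159561,
        1.13397575, -0.07509926]), 'dq': array([-8.02843763e-04, -7.27074589e-04, -2.15454703e-03,  6.39072153e-04,
       -5.14937381e-04, -1.09288557e-05, -7.40163179e-05]), 'joint_efforts': array([-2.27302644e-04, -6.67850304e+01,  9.84376185e-01, -3.14463580e+01,
       -6.07111584e-02,  4.27240762e-02,  1.52711686e-04]), 'position': array([ 0.22982913, -0.58095976,  0.40394906]), 'ee_rot': array([ 0.9281951 ,  1.36558268, -0.92696736]), 'force': array([ 0.06492318,  0.32263988, -0.57644341]), 'ft_torque': array([ 0.01997929, -0.06756892, -0.03293298]), 'width': 0.9980094240378088}
top [[361.4304874157935, 0.0, 251.0962806294643], [0.0, 361.4304874157935, 190.69472409954875], [0.0, 0.0, 1.0]] [ 0.361 -0.002  1.148] [-2.177, 2.209, -0.086]
ring_large [([0.56, -0.36, 0.004], 0.61)]
ring_small [([0.579, -0.238, 0.006], 0.42)]
frame_square [([0.446, -0.227, -0.001], 0.58)]
frame_oblong [([0.454, -0.105, -0.005], 0.68)]
board_round_large [([0.45, 0.31, 0.003], 0.78)]
board_round_small [([0.448, 0.11, 0.002], 0.58)]
board_square [([0.599, 0.113, 0.001], 0.7)]
board_oblong [([0.591, 0.301, 0.006], 0.76), ([0.257, 0.308, 0.005], 0.65)]
ramekin [([0.572, -0.096, 0.003], 0.58)]
pudding_mould [([0.445, -0.361, 0.003], 0.6)]
scene [[496.3416797040113, 0.0, 254.34012679354893], [0.0, 496.3416797040113, 187.8627637140943], [0.0, 0.0, 1.0]] [1.174 0.516 1.15 ] [-1.222, -2.395, 0.859]
```

```bash
python3 - <<'E'
import cv2
a=cv2.imread("pics/top0.png")
cv2.imwrite("pics/top0b.png",cv2.resize(a,(800,600),interpolation=cv2.INTER_CUBIC))
E
```

```text
(no output)
```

View pics/top0b.png

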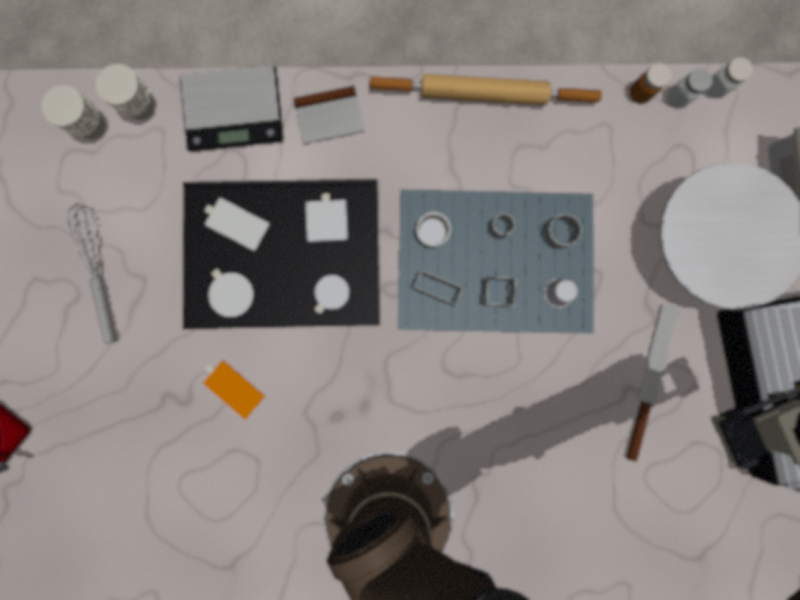

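The top view (800×600 copy) has the mat with rings on the right: ramekin (433,230), small ring (502,225), large ring (562,231), oblong (436,288), square (498,291) and mould (562,291). The boards are on the dark sheet on the left. There are two oblong candidates. The white one at (237,224) lies on the sheet and fits the description. The orange one at (234,389) is off the sheet, so it's the look-alike and I'll leave it alone.

```bash
cat > h.py <<'E'
import numpy as np, cv2
from scipy.spatial.transform import Rotation as R
from cell import arm,get_image
def pose():
    s=arm.observe(); return np.array(s["position"]),R.from_rotvec(s["ee_rot"])
def cam(name):
    p,r=pose(); d=get_image(name)
    if name=="wrist":
        T=np.eye(4); T[:3,:3]=r.as_matrix(); T[:3,3]=p; T=T@d["tool_from_camera"]; o,M=T[:3,3],T[:3,:3]
    else:
        o=np.array(d["origin"]); q=np.array(d["rotation"]); M=q if q.shape==(3,3) else R.from_rotvec(q).as_matrix()
    return d,o,M
def onplane(uv,K,o,M,z):
    uv=np.atleast_2d(uv).astype(float); ray=np.c_[(uv-K[:2,2])/K[0,0],np.ones(len(uv))]@M.T
    return o+ray*((z-o[2])/ray[:,2])[:,None]
def cloud(d,o,M):
    h,w=d["range_z"].shape; v,u=np.mgrid[:h,:w]; K=d["K"]; Z=d["range_z"]
    return np.stack([(u-K[0,2])/K[0,0]*Z,(v-K[1,2])/K[1,1]*Z,Z],-1)@M.T+o
def go(x,y,z,jaw):
    """tool-frame shift mm and turn deg to reach TCP x,y,z pointing down with jaw axis at world angle jaw (deg)"""
    p,r=pose(); best=None
    for j in (jaw,jaw+180):
        a=np.radians(j); zt=np.array([np.cos(a),np.sin(a),0]); xt=np.array([0,0,-1.]); T=np.c_[xt,np.cross(zt,xt),zt]
        t=np.degrees((r.inv()*R.from_matrix(T)).as_rotvec())
        if best is None or np.linalg.norm(t)<np.linalg.norm(best): best=t
    m=r.as_matrix()
    print("at",p.round(3),"jaw",np.degrees(np.arctan2(m[1,2],m[0,2])).round(1),"q7",arm.observe()["joints"][6].round(2),"shift",(m.T@(np.array([x,y,z])-p)*1000).round(1),"turn",best.round(1))
E
python3 - <<'E'
from h import *
d,o,M=cam("top")
g=d["frame"].astype(float).min(2)
guess=dict(rl=(.45,.31),rs=(.448,.11),sq=(.599,.113),ob=(.591,.301))
s=6
G=cv2.resize(d["frame"].min(2),None,fx=s,fy=s,interpolation=cv2.INTER_CUBIC)
m=(G>105).astype(np.uint8)
m=cv2.morphologyEx(m,cv2.MORPH_OPEN,cv2.getStructuringElement(cv2.MORPH_ELLIPSE,(61,61)))
for c in cv2.findContours(m,cv2.RETR_EXTERNAL,cv2.CHAIN_APPROX_NONE)[0]:
    uv=(c[:,0]+.5)/s-.5
    P=onplane(uv,d["K"],o,M,.006)[:,:2]*1000
    for k,v in guess.items():
        if np.linalg.norm(P.mean(0)-np.array(v)*1000)<40:
            print(k,cv2.minAreaRect(P.astype(np.float32)),cv2.minEnclosingCircle(P.astype(np.float32)))
w=get_image("wrist"); print(np.round(w["tool_from_camera"],3).tolist(),w["K"][0,0]); go(.5,-.2,.5,90)
C=cloud(d,o,M); k=(C[...,2]>.035)&(C[...,2]<.07)&(C[...,0]>.35)&(C[...,0]<.68)&(C[...,1]<-.02)&(C[...,1]>-.45)
n,l,st,ce=cv2.connectedComponentsWithStats(cv2.dilate(k.astype(np.uint8),np.ones((3,3))))
for i in range(1,n):
    q=C[(l==i)&k]
    if len(q)>8: print(len(q),q.mean(0).round(4),[ (round(float(x),1)) for t in cv2.minAreaRect((q[:,:2]*1000).astype(np.float32)) for x in np.atleast_1d(t)])
E
```

```text
[[-0.001, -0.264, 0.965, 0.022], [0.0, -0.965, -0.264, 0.07], [1.0, 0.0, 0.001, -0.001], [0.0, 0.0, 0.0, 1.0]] 265.8595532981961
at [ 0.23  -0.581  0.405] jaw -68.4 q7 -0.08 shift [ -95.3  391.4 -255.1] turn [21.6  0.   0. ]
95 [ 0.5735 -0.0999  0.0422] [571.6, -99.6, 65.4, 63.2, 88.0]
62 [ 0.5777 -0.2385  0.0445] [578.3, -238.1, 41.9, 42.5, 75.5]
100 [ 0.5662 -0.3593  0.0447] [565.7, -358.7, 61.0, 63.4, 43.0]
89 [ 0.4547 -0.1082  0.0451] [455.1, -106.5, 89.6, 37.7, 66.9]
87 [ 0.4457 -0.2293  0.0453] [446.4, -228.9, 56.3, 56.2, 84.5]
196 [ 0.4436 -0.3517  0.052 ] [444.0, -353.2, 43.3, 43.1, 69.7]
```

```bash
cat > boards.py <<'E'
from h import *
d,o,M=cam("top")
guess=dict(rl=(.45,.31),rs=(.448,.11),sq=(.599,.113),ob=(.591,.301))
s=6
G=cv2.resize(d["frame"].min(2),None,fx=s,fy=s,interpolation=cv2.INTER_CUBIC)
m=(G>90).astype(np.uint8)
m=cv2.morphologyEx(m,cv2.MORPH_OPEN,cv2.getStructuringElement(cv2.MORPH_ELLIPSE,(61,61)))
for c in cv2.findContours(m,cv2.RETR_LIST,cv2.CHAIN_APPROX_NONE)[0]:
    uv=(c[:,0]+.5)/s-.5
    P=onplane(uv,d["K"],o,M,.006)[:,:2]*1000
    for k,v in guess.items():
        if np.linalg.norm(P.mean(0)-np.array(v)*1000)<40:
            print(k,[round(float(x),1) for t in cv2.minAreaRect(P.astype(np.float32)) for x in np.atleast_1d(t)],cv2.minEnclosingCircle(P.astype(np.float32)))
E
python3 boards.py
```

```text
rs [451.9, 107.6, 72.8, 72.5, 89.4] ((450.42138671875, 108.56187438964844), 38.54726791381836)
rl [449.3, 311.4, 93.0, 91.9, 89.2] ((451.6368713378906, 312.4301452636719), 48.97486114501953)
ob [595.1, 301.8, 126.1, 68.3, 61.4] ((594.0613403320312, 300.5328063964844), 64.59268188476562)
sq [601.1, 117.3, 91.8, 87.1, 2.2] ((598.2916259765625, 117.50747680664062), 54.013580322265625)
```

Call:
arm_command([
  [91, 0, 49, -32, 0, 0, 0],
  [91, 0, 49, -32, 0, 0, 0],
  [91, 0, 49, -32, 0, 0, 0],
  [91, 0, 49, -32, 0, 0, 0],
  [91, 0, 49, -32, 0, 0, 0],
], newtons=20)

```text
clock: 1.38
position: [0.3997, -0.3406, 0.405]
ee_rot: [0.927, 1.363, -0.927]
force: [1.8, -0.2, -0.1]
width: 0.989
```

```bash
python3 -c "
from h import *
go(.46,-.23,.47,90)"
```

```text
at [ 0.4   -0.341  0.405] jaw -68.4 q7 -0.62 shift [-65.   96.7 -80.7] turn [21.6  0.  -0. ]
```

Call:
arm_command([
  [91, -21, 32, -27, 0, 0, 0],
  [91, -22, 32, -27, 0, 0, 0],
  [91, -22, 32, -27, 0, 0, 0],
  [91, 0, 0, 0, 10.5, 0, 0],
  [91, 0, 0, 0, 10.5, 0, 0],
])

```text
clock: 2.0
position: [0.4586, -0.231, 0.4702]
ee_rot: [1.205, 1.211, -1.205]
force: [-0.3, 0.4, -0.4]
width: 0.996
```

Call:
arm_command([
  [91, 0, 0, 0, 0.6, 0, 0],
  [91, 0, 0, 0, 0, 0, 0],
])

```text
clock: 2.25
position: [0.4583, -0.2316, 0.4697]
ee_rot: [1.207, 1.211, -1.207]
force: [-1.1, 1.0, 0.4]
width: 0.987
```

```bash
cat > mat.py <<'E'
from h import *
import sys
d,o,M=cam("wrist"); cv2.imwrite(sys.argv[1],d["frame"][...,::-1])
C=cloud(d,o,M); k=(C[...,2]>.036)&(C[...,2]<.07)&(C[...,0]>.35)&(C[...,0]<.68)&(abs(C[...,1])>.02)&(abs(C[...,1])<.45)&(d["range_z"]>0)
n,l,st,ce=cv2.connectedComponentsWithStats(cv2.dilate(k.astype(np.uint8),np.ones((3,3))))
for i in range(1,n):
    q=C[(l==i)&k]
    if len(q)>30: print(len(q),q.mean(0).round(4),[ (round(float(x),1)) for t in cv2.minAreaRect((q[:,:2]*1000).astype(np.float32)) for x in np.atleast_1d(t)])
E
python3 mat.py pics/mat1.png; python3 -c "
from h import *
go(.5,.21,.47,90)"
```

```text
478 [ 0.5695 -0.0961  0.0398] [568.3, -98.1, 66.3, 66.8, 84.0]
211 [ 0.5768 -0.2371  0.0443] [574.9, -236.9, 42.5, 41.2, 0.2]
419 [ 0.5638 -0.3601  0.0433] [563.1, -357.9, 62.2, 63.4, 0.2]
463 [ 0.4522 -0.1028  0.0429] [451.6, -105.0, 90.0, 38.3, 66.8]
299 [ 0.4422 -0.2276  0.0439] [442.8, -227.5, 55.8, 56.2, 85.4]
726 [ 0.4433 -0.3509  0.0506] [441.7, -352.3, 43.3, 44.4, 28.9]
at [ 0.458 -0.232  0.47 ] jaw -89.8 q7 -1.23 shift [-3.000e-01  4.300e+01 -4.416e+02] turn [0.2 0.  0. ]
```

View pics/mat1.png

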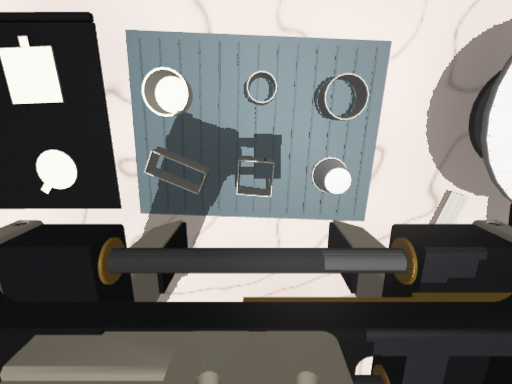

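The wrist view at (0.46,-0.23) shows the ramekin at px (166,92), small ring (262,87), large ring (347,97), oblong (177,170), square (255,178) and mould (332,176). The measurements agree with the top camera within 4 mm. Next I'll look at the boards.

Call:
arm_command([
  [91, 0, 0, -55, 0, 0, 0],
  [91, 0, 0, -55, 0, 0, 0],
  [91, 0, 0, -55, 0, 0, 0],
  [91, 0, 0, -55, 0, 0, 0],
  [91, 0, 0, -55, 0, 0, 0],
])

```text
clock: 2.92
position: [0.4582, 0.0449, 0.4699]
ee_rot: [1.208, 1.209, -1.207]
force: [1.4, 1.4, -0.1]
width: 0.99
```

Call:
arm_command([
  [91, 0, 0, -55, 0, 0, 0],
  [91, 0, 0, -55, 0, 0, 0],
  [91, 0, 0, -55, 0, 0, 0],
  [91, 0, 0, 0, 0, 0, 0],
])

```text
clock: 3.42
position: [0.4575, 0.2127, 0.4697]
ee_rot: [1.204, 1.216, -1.202]
force: [-0.2, -1.1, -0.1]
width: 0.987
```

```bash
cat > bw.py <<'E'
from h import *
import sys
d,o,M=cam("wrist"); f=d["frame"]; cv2.imwrite(sys.argv[1],f[...,::-1])
guess=dict(rl=(450,312,88,88),rs=(451,108,68,68),sq=(600,116,80,80),ob=(594,301,114,62))
s=6
G=cv2.resize(f.min(2),None,fx=s,fy=s,interpolation=cv2.INTER_CUBIC)
for k,(x,y,a,b) in guess.items():
    # rectify 200x200 mm patch, 0.5 mm/px
    g=np.arange(-90,90,.5); X,Y=np.meshgrid(x+g,y+g); P=np.stack([X/1000,Y/1000,np.full_like(X,.006)],-1)
    c=(P-o)@M; K=d["K"]; u=(c[...,0]/c[...,2]*K[0,0]+K[0,2]).astype(np.float32); v=(c[...,1]/c[...,2]*K[1,1]+K[1,2]).astype(np.float32)
    im=cv2.remap(f.min(2),u,v,cv2.INTER_CUBIC)
    m=(cv2.GaussianBlur(im,(5,5),0)>110).astype(np.uint8)
    m=cv2.morphologyEx(m,cv2.MORPH_OPEN,cv2.getStructuringElement(cv2.MORPH_ELLIPSE,(61,61)))
    cs=cv2.findContours(m,cv2.RETR_EXTERNAL,cv2.CHAIN_APPROX_NONE)[0]
    c=min(cs,key=lambda q:np.linalg.norm(q[:,0].mean(0)-180)); Q=(c[:,0]*.5-90+np.array([x,y])).astype(np.float32)
    mo=cv2.moments(Q); h=cv2.minAreaRect(Q)
    print(k,"centroid",round(mo["m10"]/mo["m00"],1),round(mo["m01"]/mo["m00"],1),"rect",[round(float(t),1) for e in h for t in np.atleast_1d(e)],"area ratio",round(mo["m00"]/(a*b*(np.pi/4 if k[0]=='r' else 1)),2))
E
python3 bw.py pics/bw1.png; python3 -c "
from h import *
go(.452,-.105,.3,-23)"
```

```text
rl centroid 446.6 311.2 rect [446.2, 311.0, 86.0, 86.5, 90.0] area ratio 0.96
rs centroid 449.2 107.7 rect [449.5, 107.5, 69.0, 68.0, 90.0] area ratio 1.03
sq centroid 595.7 117.5 rect [596.8, 117.5, 84.7, 82.6, 2.5] area ratio 1.01
ob centroid 590.4 299.0 rect [590.9, 300.0, 118.4, 64.0, 61.6] area ratio 1.01
at [0.458 0.21  0.47 ] jaw -89.7 q7 -2.2 shift [169.3  -7.8 315.1] turn [-66.7  -0.    0. ]
```

View pics/bw1.png

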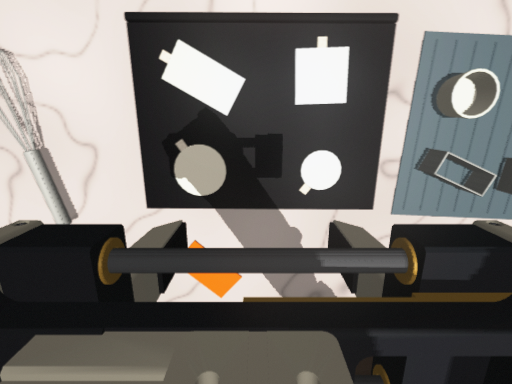

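The wrist view over the sheet shows the white oblong at px (203,77), square (321,75), large round (200,169) and small round (321,170). The orange look-alike at (215,268) is off the sheet. The board poses match the top camera within 4 mm. I'll pick the oblong first.

```bash
cat >> h.py <<'E'
def plan(fing,*wps,step=58.,ang=10.3):
    """tool-frame rows through waypoints (x,y,z,jaw deg), TCP pointing down"""
    p,r=pose(); print("at",p.round(4),"q7",arm.observe()["joints"][6].round(2))
    for x,y,z,jaw in wps:
        c=[]
        for j in (jaw,jaw+180):
            a=np.radians(j); zt=np.array([np.cos(a),np.sin(a),0]); xt=np.array([0,0,-1.]); c.append(R.from_matrix(np.c_[xt,np.cross(zt,xt),zt]))
        T=min(c,key=lambda q:(r.inv()*q).magnitude()); rv=(r.inv()*T).as_rotvec(); D=np.array([x,y,z])-p
        n=max(1,int(np.ceil(max(np.linalg.norm(D)*1000/step,np.degrees(np.linalg.norm(rv))/ang))))
        for i in range(n):
            ri=r*R.from_rotvec(rv*i/n); print([fing]+(ri.inv().apply(D/n)*1000).round(1).tolist()+np.degrees(rv/n).round(1).tolist())
        print("--"); p,r=np.array([x,y,z]),T
E
python3 -c "
from h import *
plan(80,(.453,-.1055,.28,-23.2),(.453,-.1055,.186,-23.2))"
```

```text
at [0.4581 0.2101 0.4695] q7 -2.2
[80, 27.0, -1.0, 45.1, -9.5, -0.0, 0.0]
[80, 27.1, -8.4, 44.3, -9.5, -0.0, 0.0]
[80, 27.1, -15.6, 42.3, -9.5, -0.0, 0.0]
[80, 27.1, -22.4, 39.2, -9.5, -0.0, 0.0]
[80, 27.1, -28.5, 34.9, -9.5, -0.0, 0.0]
[80, 27.1, -33.9, 29.7, -9.5, -0.0, 0.0]
[80, 27.1, -38.3, 23.7, -9.5, -0.0, 0.0]
--
[80, 47.0, 0.0, 0.0, 0.0, 0.0, 0.0]
[80, 47.0, 0.0, 0.0, 0.0, 0.0, 0.0]
--
```

Call:
arm_command([
  [80, 27, -1, 45, -9.5, 0, 0],
  [80, 27, -8.5, 44.5, -9.5, 0, 0],
  [80, 27, -15.5, 42.5, -9.5, 0, 0],
  [80, 27, -22.5, 39, -9.5, 0, 0],
  [80, 27, -28.5, 35, -9.5, 0, 0],
])

```text
clock: 4.1
position: [0.4529, -0.0203, 0.3342]
ee_rot: [0.576, 1.492, -0.577]
force: [0.6, -0.4, 0.3]
width: 0.873
```

Call:
arm_command([
  [80, 27, -34, 29.5, -9.5, 0, 0],
  [80, 27, -38.5, 23.5, -9.5, 0, 0],
  [80, 0, 0, 0, 0, 0, 0],
])

```text
clock: 4.47
position: [0.4491, -0.1125, 0.2788]
ee_rot: [0.324, 1.55, -0.328]
force: [0.2, 0.4, -0.4]
width: 0.875
```

```bash
python3 -c "
from h import *
plan(80,(.453,-.1055,.186,-23.2))"; python3 mat.py pics/m2.png
```

```text
at [ 0.4491 -0.1125  0.2788] q7 -0.52
[80, 46.4, 4.1, 0.6, -0.3, -0.1, 0.1]
[80, 46.4, 4.1, 0.5, -0.3, -0.1, 0.1]
--
1634 [ 0.5715 -0.097   0.0397] [568.4, -97.5, 67.0, 67.0, 54.7]
1155 [ 0.4516 -0.1057  0.0437] [452.0, -104.6, 90.0, 37.9, 66.9]
457 [ 0.4506 -0.2008  0.0418] [447.7, -200.4, 18.1, 56.2, 66.4]
```

Call:
arm_command([
  [80, 46, 4, 1, -0.6, 0, 0],
  [80, 46.5, 4, 0.5, 0, 0, 0],
  [80, 0, 0, 0, 0, 0, 0],
  [30, 0, 0, 0, 0, 0, 0],
  [30, 0, 0, 0, 0, 0, 0],
])

```text
clock: 5.15
position: [0.4563, -0.1007, 0.1901]
ee_rot: [0.314, 1.545, -0.314]
force: [0.2, -1.1, -0.0]
width: 0.701
```

Call:
arm_command([
  [30, 0, 0, 0, 0, 0, 0],
  [30, 0, 0, 0, 0, 0, 0],
  [30, 0, 0, 0, 0, 0, 0],
])

```text
clock: 5.52
position: [0.4556, -0.1007, 0.1886]
ee_rot: [0.314, 1.547, -0.314]
force: [-1.5, -0.1, 6.7]
width: 0.412
```

```bash
python3 -c "
from h import *
plan(30,(.453,-.1055,.29,-23.2),(.592,.300,.29,-28.5),(.592,.3,.192,-28.5))"
```

```text
at [ 0.4556 -0.1007  0.1886] q7 -0.65
[30, -50.7, -2.7, -0.2, 0.1, 0.0, 0.0]
[30, -50.7, -2.7, -0.2, 0.1, 0.0, 0.0]
--
[30, 0.0, 53.4, -4.0, 0.7, 0.0, 0.0]
[30, 0.0, 53.4, -4.6, 0.7, 0.0, 0.0]
[30, 0.0, 53.3, -5.2, 0.7, 0.0, 0.0]
[30, 0.0, 53.3, -5.8, 0.7, 0.0, 0.0]
[30, 0.0, 53.2, -6.5, 0.7, 0.0, 0.0]
[30, 0.0, 53.1, -7.1, 0.7, 0.0, 0.0]
[30, 0.0, 53.0, -7.7, 0.7, 0.0, 0.0]
[30, 0.0, 52.9, -8.3, 0.7, 0.0, 0.0]
--
[30, 49.0, 0.0, 0.0, 0.0, 0.0, 0.0]
[30, 49.0, 0.0, 0.0, 0.0, 0.0, 0.0]
--
```

Call:
arm_command([
  [30, -25, 0, 0, 0, 0, 0],
  [30, -50, 0, 0, 0, 0, 0],
  [30, -26, 0, 0, 0, 0, 0],
  [30, 0, 53.5, -4, 0.7, 0, 0],
  [30, 0, 53.5, -4.5, 0.7, 0, 0],
], newtons=25)

```text
clock: 6.15
position: [0.4904, 0.0013, 0.2897]
ee_rot: [0.335, 1.543, -0.336]
force: [1.1, -0.1, -0.6]
width: 0.414
```

Call:
arm_command([
  [30, 0, 53.5, -5, 0.7, 0, 0],
  [30, 0, 53.5, -6, 0.7, 0, 0],
  [30, 0, 53, -6.5, 0.7, 0, 0],
  [30, 0, 53, -7, 0.7, 0, 0],
  [30, 0, 53, -8, 0.7, 0, 0],
])

```text
clock: 6.78
position: [0.5764, 0.2563, 0.2889]
ee_rot: [0.381, 1.537, -0.382]
force: [1.1, -0.1, -0.3]
width: 0.416
```

Call:
arm_command([
  [30, 0, 50, -8, 0.7, 0, 0],
  [30, 0, 0, 0, 0, 0, 0],
  [30, 0, 0, 0, 0, 0, 0],
])

```text
clock: 7.15
position: [0.5922, 0.3025, 0.2885]
ee_rot: [0.389, 1.536, -0.391]
force: [-0.5, -0.4, -0.2]
width: 0.411
```

```bash
python3 -c "
from h import *
plan(30,(.5945,.3046,.24,-28.5),(.5945,.3046,.195,-28.5))"
```

```text
at [0.5922 0.3025 0.2885] q7 -1.29
[30, 48.5, 3.1, 1.1, 0.0, -0.0, 0.1]
--
[30, 45.0, 0.0, 0.0, 0.0, 0.0, 0.0]
--
```

Call:
arm_command([
  [30, 35, 3, 1, 0, 0, 0],
  [30, 35, 0, 0, 0, 0, 0],
  [30, 21, 0, 0, 0, 0, 0],
  [30, 0, 0, 0, 0, 0, 0],
  [30, 0, 0, 0, 0, 0, 0],
])

```text
clock: 7.78
position: [0.5952, 0.305, 0.1995]
ee_rot: [0.391, 1.534, -0.39]
force: [0.3, 1.0, 0.5]
width: 0.412
```

```bash
python3 -c "
from h import *
plan(30,(.5945,.3046,.192,-28.5))"; python3 mat.py pics/p1.png
```

```text
at [0.5952 0.305  0.1995] q7 -1.34
[30, 7.5, -0.7, -0.5, -0.0, 0.1, -0.1]
--
2750 [0.6066 0.3279 0.0498] [604.6, 323.5, 39.9, 67.0, 59.9]
399 [0.5733 0.3056 0.0578] [570.8, 301.8, 33.4, 4.9, 61.7]
398 [0.6059 0.2881 0.0579] [604.3, 284.5, 31.6, 5.1, 61.1]
```

View pics/p1.png

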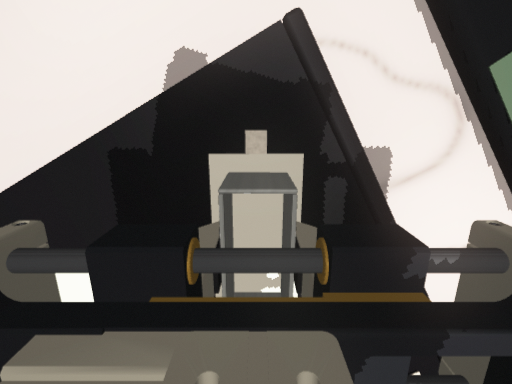

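The view shows the oblong ring (cols 219–298) centred over its board (cols 209–303), with the tab at (256,140). I'll lower it.

Call:
arm_command([
  [30, 3.5, 0, 0, 0, 0, 0],
  [30, 3, 0, 0, 0, 0, 0],
  [30, 0, 0, 0, 0, 0, 0],
])

```text
clock: 8.2
position: [0.5949, 0.3051, 0.1926]
ee_rot: [0.391, 1.534, -0.39]
force: [-1.0, -0.6, 6.6]
width: 0.411
```

```bash
python3 -c "
from h import *
print(arm.observe()['force'],pose()[0])"
```

```text
[-1.00515177 -0.55658593  6.57856774] [0.5948856  0.30512601 0.19257967]
```

Call:
arm_command([
  [60, 0, 0, 0, 0, 0, 0],
  [60, 0, 0, 0, 0, 0, 0],
  [60, -20, 0, 0, 0, 0, 0],
  [60, -50, 0, 0, 0, 0, 0],
  [80, -55, 0, 0, 0, 0, 0],
])

```text
clock: 8.82
position: [0.5945, 0.3049, 0.3189]
ee_rot: [0.39, 1.536, -0.39]
force: [0.5, 0.1, -0.0]
width: 0.718
```

```bash
python3 -c "
from h import *
plan(80,(.453,-.228,.29,-5))"; python3 mat.py pics/p2.png
```

```text
at [0.5945 0.3049 0.3189] q7 -1.28
[80, 2.9, -53.6, 13.0, -2.4, -0.0, 0.0]
[80, 2.9, -54.1, 10.8, -2.4, -0.0, 0.0]
[80, 2.9, -54.5, 8.6, -2.4, -0.0, 0.0]
[80, 2.9, -54.8, 6.3, -2.4, -0.0, 0.0]
[80, 2.9, -55.0, 4.1, -2.4, -0.0, 0.0]
[80, 2.9, -55.1, 1.8, -2.4, -0.0, 0.0]
[80, 2.9, -55.1, -0.4, -2.4, -0.0, 0.0]
[80, 2.9, -55.1, -2.7, -2.4, -0.0, 0.0]
[80, 2.9, -54.9, -5.0, -2.4, -0.0, 0.0]
[80, 2.9, -54.7, -7.2, -2.4, -0.0, 0.0]
--
945 [0.5909 0.2994 0.0466] [591.6, 301.3, 89.7, 38.2, 61.3]
```

Oblong placed at (591.6, 301.3) mm and 61.3°, about 1 mm off its board. Square next.

Call:
arm_command([
  [90, 3, -53.5, 13, -2.4, 0, 0],
  [90, 3, -54, 11, -2.4, 0, 0],
  [90, 3, -54.5, 8.5, -2.4, 0, 0],
  [90, 3, -55, 6.5, -2.4, 0, 0],
  [90, 3, -55, 4, -2.4, 0, 0],
])

```text
clock: 9.5
position: [0.5241, 0.0366, 0.3029]
ee_rot: [0.225, 1.557, -0.225]
force: [1.7, -0.2, 0.5]
width: 0.985
```

Call:
arm_command([
  [90, 3, -55, 2, -2.4, 0, 0],
  [90, 3, -55, -0.5, -2.4, 0, 0],
  [90, 3, -55, -2.5, -2.4, 0, 0],
  [90, 3, -55, -5, -2.4, 0, 0],
  [90, 3, -54.5, -7, -2.4, 0, 0],
])

```text
clock: 10.12
position: [0.4556, -0.2301, 0.2879]
ee_rot: [0.06, 1.568, -0.061]
force: [1.2, -0.6, 0.8]
width: 0.981
```

Call:
arm_command([
  [90, 0, 0, 0, 0, 0, 0],
  [90, 0, 0, 0, 0, 0, 0],
])

```text
clock: 10.38
position: [0.4562, -0.2281, 0.2875]
ee_rot: [0.062, 1.569, -0.062]
force: [0.1, -0.1, -0.0]
width: 0.981
```

```bash
python3 mat.py pics/p3.png;python3 -c "
from h import *
plan(90,(.4445,-.228,.186,-5))"
```

```text
1352 [ 0.57   -0.107   0.0396] [568.4, -104.8, 52.5, 67.9, 86.9]
1070 [ 0.442  -0.2276  0.0431] [443.3, -226.9, 55.5, 55.9, 85.2]
880 [ 0.5758 -0.2355  0.0424] [575.2, -236.1, 43.2, 42.9, 17.0]
at [ 0.4565 -0.2273  0.2875] q7 -0.0
[90, 50.7, -0.8, -6.0, 0.3, 0.0, -0.0]
[90, 50.7, -0.8, -6.0, 0.3, 0.0, -0.0]
--
```

Call:
arm_command([
  [91, 20, 0, -12.5, 0.4, 0, 0],
  [91, 50, 0, 0, 0, 0, 0],
  [91, 30, 0, 0, 0, 0, 0],
  [91, 0, 0, 0, 0, 0, 0],
  [45, 0, 0, 0, 0, 0, 0],
])

```text
clock: 11.05
position: [0.4445, -0.2266, 0.1879]
ee_rot: [0.066, 1.568, -0.066]
force: [-0.2, 0.1, 1.1]
width: 0.926
```

Call:
arm_command([
  [45, 0, 0, 0, 0, 0, 0],
  [45, 0, 0, 0, 0, 0, 0],
  [45, 0, 0, 0, 0, 0, 0],
  [45, 0, 0, 0, 0, 0, 0],
])

```text
clock: 11.55
position: [0.4437, -0.2276, 0.1872]
ee_rot: [0.067, 1.569, -0.068]
force: [-1.1, 0.7, 6.0]
width: 0.612
```

```bash
python3 -c "
from h import *
plan(45,(.4438,-.227,.29,-5),(.597,.1165,.29,2.3),(.597,.1165,.197,2.3))"
```

```text
at [ 0.4437 -0.2276  0.1872] q7 -0.12
[45, -51.4, 0.3, 0.1, 0.0, 0.0, 0.0]
[45, -51.4, 0.3, 0.0, 0.0, 0.0, 0.0]
--
[45, 0.0, 50.8, 17.5, -1.0, 0.0, 0.0]
[45, 0.0, 50.5, 18.4, -1.0, 0.0, 0.0]
[45, 0.0, 50.1, 19.4, -1.0, 0.0, 0.0]
[45, 0.0, 49.8, 20.3, -1.0, 0.0, 0.0]
[45, 0.0, 49.4, 21.2, -1.0, 0.0, 0.0]
[45, 0.0, 49.0, 22.1, -1.0, 0.0, 0.0]
[45, 0.0, 48.6, 23.0, -1.0, 0.0, 0.0]
--
[45, 46.5, 0.0, 0.0, 0.0, 0.0, 0.0]
[45, 46.5, 0.0, 0.0, 0.0, 0.0, 0.0]
--
```

Call:
arm_command([
  [45, -25, 0, 0, 0, 0, 0],
  [45, -50, 0, 0, 0, 0, 0],
  [45, -28, 0, 0, 0, 0, 0],
  [45, 0, 51, 17.5, -1, 0, 0],
  [45, 0, 50.5, 18.5, -1, 0, 0],
])

```text
clock: 12.18
position: [0.4875, -0.1287, 0.2902]
ee_rot: [0.041, 1.569, -0.042]
force: [0.9, 0.1, -1.5]
width: 0.61
```

Call:
arm_command([
  [45, 0, 50, 19.5, -1, 0, 0],
  [45, 0, 50, 20, -1, 0, 0],
  [45, 0, 49.5, 21, -1, 0, 0],
  [45, 0, 49, 22, -1, 0, 0],
  [45, 0, 48.5, 23, -1, 0, 0],
])

```text
clock: 12.8
position: [0.5972, 0.1178, 0.2895]
ee_rot: [-0.029, 1.571, 0.028]
force: [1.2, 0.2, -0.6]
width: 0.61
```

Call:
arm_command([
  [45, 0, 0, 0, 0, 0, 0],
  [45, 0, 0, 0, 0, 0, 0],
])

```text
clock: 13.05
position: [0.5964, 0.1159, 0.2892]
ee_rot: [-0.029, 1.572, 0.028]
force: [-0.7, -0.4, -1.0]
width: 0.605
```

```bash
python3 -c "
from h import *
plan(45,(.597,.1165,.29,2.3),(.597,.1165,.198,2.3))"
```

```text
at [0.5964 0.1159 0.2892] q7 -0.56
[45, -0.8, 0.5, 0.6, -0.2, -0.1, 0.0]
--
[45, 46.0, 0.0, 0.0, 0.0, 0.0, 0.0]
[45, 46.0, 0.0, 0.0, 0.0, 0.0, 0.0]
--
```

Call:
arm_command([
  [45, 30, 0.5, 0.5, 0, 0, 0],
  [45, 40, 0, 0, 0, 0, 0],
  [45, 18, 0, 0, 0, 0, 0],
  [45, 6, 0, 0, 0, 0, 0],
  [45, 3, 0, 0, 0, 0, 0],
])

```text
clock: 13.68
position: [0.5976, 0.1167, 0.1934]
ee_rot: [-0.028, 1.57, 0.028]
force: [0.2, -0.4, -0.6]
width: 0.611
```

Call:
arm_command([
  [45, 0, 0, 0, 0, 0, 0],
  [45, 0, 0, 0, 0, 0, 0],
])

```text
clock: 13.92
position: [0.5975, 0.117, 0.1936]
ee_rot: [-0.028, 1.569, 0.029]
force: [0.4, 0.9, -0.9]
width: 0.606
```

Call:
arm_command([
  [45, 1.5, 0, 0, 0, 0, 0],
  [45, 0, 0, 0, 0, 0, 0],
  [75, 0, 0, 0, 0, 0, 0],
  [75, 0, 0, 0, 0, 0, 0],
  [75, 0, 0, 0, 0, 0, 0],
])

```text
clock: 14.55
position: [0.5972, 0.1169, 0.1912]
ee_rot: [-0.029, 1.571, 0.029]
force: [-0.5, -0.3, 0.2]
width: 0.812
```

Call:
arm_command([
  [75, -20, 0, 0, 0, 0, 0],
  [75, -50, 0, 0, 0, 0, 0],
  [75, -55, 0, 0, 0, 0, 0],
  [75, 0, 0, 0, 0, 0, 0],
])

```text
clock: 15.05
position: [0.5984, 0.118, 0.3224]
ee_rot: [-0.027, 1.562, 0.03]
force: [0.8, -0.4, -0.3]
width: 0.813
```

```bash
python3 mat.py pics/p4.png;python3 -c "
from h import *
plan(90,(.5645,-.3585,.29,0))"
```

```text
686 [0.5778 0.2693 0.0456] [580.3, 280.1, 42.7, 38.1, 61.4]
996 [0.596  0.1161 0.0462] [596.2, 117.3, 55.9, 56.3, 2.1]
at [0.5977 0.1173 0.3197] q7 -0.55
[90, 3.2, -52.7, -5.6, 0.2, 0.0, -0.0]
[90, 3.2, -52.7, -5.4, 0.2, 0.0, -0.0]
[90, 3.2, -52.7, -5.2, 0.2, 0.0, -0.0]
[90, 3.2, -52.8, -5.0, 0.2, 0.0, -0.0]
[90, 3.3, -52.8, -4.8, 0.2, 0.0, -0.0]
[90, 3.3, -52.8, -4.6, 0.2, 0.0, -0.0]
[90, 3.3, -52.8, -4.3, 0.2, 0.0, -0.0]
[90, 3.3, -52.8, -4.1, 0.2, 0.0, -0.0]
[90, 3.3, -52.9, -3.9, 0.2, 0.0, -0.0]
--
```

Square placed at (596.2, 117.3) mm and 2.1°, on centre. Large ring next.

Call:
arm_command([
  [91, 3, -52.5, -5.5, 0.2, 0, 0],
  [91, 3, -52.5, -5.5, 0.2, 0, 0],
  [91, 3, -52.5, -5, 0.2, 0, 0],
  [91, 3, -53, -5, 0.2, 0, 0],
  [91, 3.5, -53, -5, 0.2, 0, 0],
])

```text
clock: 15.72
position: [0.5782, -0.1489, 0.3001]
ee_rot: [-0.015, 1.572, 0.015]
force: [0.8, -0.4, 0.4]
width: 0.992
```

Call:
arm_command([
  [91, 3.5, -53, -4.5, 0.2, 0, 0],
  [91, 3.5, -53, -4.5, 0.2, 0, 0],
  [91, 3.5, -53, -4, 0.2, 0, 0],
  [91, 3.5, -53, -4, 0.2, 0, 0],
  [91, 0, 0, 0, 0, 0, 0],
])

```text
clock: 16.35
position: [0.5623, -0.3654, 0.2849]
ee_rot: [0.001, 1.574, -0.004]
force: [-0.3, 0.2, -0.4]
width: 0.993
```

Call:
arm_command([
  [91, 0, 0, 0, 0, 0, 0],
])

```text
clock: 16.48
position: [0.5646, -0.359, 0.286]
ee_rot: [-0.003, 1.572, 0.005]
force: [-0.2, 0.9, 0.1]
width: 0.995
```

```bash
python3 mat.py pics/p5.png;python3 -c "
from h import *
plan(90,(.5640,-.3585,.187,0))"
```

```text
956 [ 0.5761 -0.2343  0.0435] [575.7, -237.0, 43.3, 43.0, 62.7]
995 [ 0.5632 -0.3609  0.0433] [563.2, -357.9, 63.4, 62.6, 70.8]
2467 [ 0.4458 -0.351   0.0501] [443.6, -352.3, 43.2, 43.9, 82.0]
at [ 0.565  -0.3581  0.2864] q7 0.2
[90, 49.7, -0.3, -0.5, 0.2, -0.0, -0.0]
[90, 49.7, -0.2, -0.5, 0.2, -0.0, -0.0]
--
```

Call:
arm_command([
  [91, 20, 0, -1, 0, 0, 0],
  [91, 50, 0, 0, 0, 0, 0],
  [91, 29, 0, 0, 0, 0, 0],
  [91, 0, 0, 0, 0, 0, 0],
  [50, 0, 0, 0, 0, 0, 0],
])

```text
clock: 17.15
position: [0.5645, -0.3589, 0.1885]
ee_rot: [-0.005, 1.57, 0.005]
force: [0.1, -0.2, 0.4]
width: 0.924
```

Call:
arm_command([
  [50, 0, 0, 0, 0, 0, 0],
  [50, 0, 0, 0, 0, 0, 0],
  [50, 0, 0, 0, 0, 0, 0],
  [50, 0, 0, 0, 0, 0, 0],
])

```text
clock: 17.65
position: [0.5642, -0.3597, 0.1889]
ee_rot: [-0.004, 1.569, 0.003]
force: [-0.2, 0.6, 5.9]
width: 0.697
```

```bash
python3 -c "
from h import *
plan(50,(.564,-.3585,.30,0),(.448,.3112,.30,0),(.448,.3112,.198,0))"
```

```text
at [ 0.5642 -0.3597  0.1889] q7 0.15
[50, -55.6, 0.5, -0.0, 0.1, 0.0, 0.0]
[50, -55.6, 0.6, -0.1, 0.1, 0.0, 0.0]
--
[50, 0.0, 55.8, -9.7, 0.0, 0.0, 0.0]
[50, 0.0, 55.8, -9.7, 0.0, 0.0, 0.0]
[50, 0.0, 55.8, -9.7, 0.0, 0.0, 0.0]
[50, 0.0, 55.8, -9.7, 0.0, 0.0, 0.0]
[50, 0.0, 55.8, -9.7, 0.0, 0.0, 0.0]
[50, 0.0, 55.8, -9.7, 0.0, 0.0, 0.0]
[50, 0.0, 55.8, -9.7, 0.0, 0.0, 0.0]
[50, 0.0, 55.8, -9.7, 0.0, 0.0, 0.0]
[50, 0.0, 55.8, -9.7, 0.0, 0.0, 0.0]
[50, 0.0, 55.8, -9.7, 0.0, 0.0, 0.0]
[50, 0.0, 55.8, -9.7, 0.0, 0.0, 0.0]
[50, 0.0, 55.8, -9.7, 0.0, 0.0, 0.0]
--
[50, 51.0, 0.0, 0.0, 0.0, 0.0, 0.0]
[50, 51.0, 0.0, 0.0, 0.0, 0.0, 0.0]
--
```

Call:
arm_command([
  [50, -25, 0, 0, 0, 0, 0],
  [50, -50, 0, 0, 0, 0, 0],
  [50, -35, 0, 0, 0, 0, 0],
  [50, 0, 56, -9.5, 0, 0, 0],
  [50, 0, 56, -9.5, 0, 0, 0],
])

```text
clock: 18.27
position: [0.5439, -0.2467, 0.2983]
ee_rot: [-0.003, 1.569, 0.002]
force: [0.1, 1.4, -1.0]
width: 0.698
```

Call:
arm_command([
  [50, 0, 56, -9.5, 0, 0, 0],
  [50, 0, 56, -9.5, 0, 0, 0],
  [50, 0, 56, -10, 0, 0, 0],
  [50, 0, 56, -10, 0, 0, 0],
  [50, 0, 56, -10, 0, 0, 0],
])

```text
clock: 18.9
position: [0.4933, 0.0337, 0.298]
ee_rot: [-0.004, 1.57, 0.003]
force: [2.1, 0.4, -1.1]
width: 0.699
```

Call:
arm_command([
  [50, 0, 56, -9.5, 0, 0, 0],
  [50, 0, 56, -9.5, 0, 0, 0],
  [50, 0, 56, -9.5, 0, 0, 0],
  [50, 0, 56, -9.5, 0, 0, 0],
  [50, 0, 52, -10, 0, 0, 0],
])

```text
clock: 19.52
position: [0.444, 0.3097, 0.2979]
ee_rot: [-0.004, 1.57, 0.004]
force: [1.4, -0.3, -1.3]
width: 0.701
```

Call:
arm_command([
  [50, 0, 0, 0, 0, 0, 0],
  [50, 0, 0, 0, 0, 0, 0],
])

```text
clock: 19.77
position: [0.4445, 0.3075, 0.2975]
ee_rot: [-0.005, 1.571, 0.003]
force: [-0.2, -0.9, -0.5]
width: 0.697
```

```bash
python3 -c "
from h import *
plan(50,(.448,.310,.198,0))"
```

```text
at [0.4445 0.3075 0.2975] q7 -1.04
[50, 49.8, 1.3, 1.8, 0.2, -0.0, 0.0]
[50, 49.8, 1.3, 1.8, 0.2, -0.0, 0.0]
--
```

Call:
arm_command([
  [50, 30, 2.5, 3.5, 0, 0, 0],
  [50, 45, 0, 0, 0, 0, 0],
  [50, 20, 0, 0, 0, 0, 0],
  [50, 6, 0, 0, 0, 0, 0],
  [50, 1.5, 0, 0, 0, 0, 0],
])

```text
clock: 20.4
position: [0.4486, 0.3097, 0.1955]
ee_rot: [-0.003, 1.57, 0.003]
force: [-0.2, 0.6, -1.4]
width: 0.698
```

Call:
arm_command([
  [50, 0, 0, 0, 0, 0, 0],
  [50, 0, 0, 0, 0, 0, 0],
])

```text
clock: 20.65
position: [0.4483, 0.3105, 0.196]
ee_rot: [-0.003, 1.57, 0.004]
force: [0.5, 0.0, -1.1]
width: 0.704
```

Call:
arm_command([
  [50, 2.5, 0, 0, 0, 0, 0],
  [50, 0.5, 0, 0, 0, 0, 0],
  [82, 0, 0, 0, 0, 0, 0],
  [82, 0, 0, 0, 0, 0, 0],
  [82, 0, 0, 0, 0, 0, 0],
])

```text
clock: 21.28
position: [0.448, 0.3105, 0.1921]
ee_rot: [-0.004, 1.571, 0.004]
force: [0.2, -0.2, -0.0]
width: 0.888
```

Call:
arm_command([
  [82, -20, 0, 0, 0, 0, 0],
  [82, -50, 0, 0, 0, 0, 0],
  [82, -55, 0, 0, 0, 0, 0],
  [82, 0, 0, 0, 0, 0, 0],
])

```text
clock: 21.78
position: [0.4488, 0.3117, 0.3213]
ee_rot: [-0.0, 1.565, 0.007]
force: [0.9, 0.8, 0.0]
width: 0.89
```

```bash
python3 mat.py pics/p6.png;python3 -c "
from h import *
plan(75,(.5755,-.237,.295,0))"
```

```text
1574 [0.594  0.3119 0.0444] [591.4, 301.5, 89.5, 39.6, 61.3]
874 [0.4475 0.3088 0.0462] [447.3, 312.5, 62.2, 63.1, 0.9]
50 [0.5714 0.097  0.0465] [570.5, 98.2, 8.9, 21.5, 23.3]
at [0.4484 0.3108 0.319 ] q7 -1.02
[75, 2.3, -54.8, 12.5, 0.0, 0.0, -0.0]
[75, 2.3, -54.8, 12.5, 0.0, 0.0, -0.0]
[75, 2.3, -54.8, 12.5, 0.0, 0.0, -0.0]
[75, 2.4, -54.8, 12.5, 0.0, 0.0, -0.0]
[75, 2.4, -54.8, 12.6, 0.0, 0.0, -0.0]
[75, 2.4, -54.8, 12.6, 0.0, 0.0, -0.0]
[75, 2.4, -54.8, 12.6, 0.0, 0.0, -0.0]
[75, 2.4, -54.8, 12.6, 0.0, 0.0, -0.0]
[75, 2.4, -54.8, 12.7, 0.0, 0.0, -0.0]
[75, 2.4, -54.8, 12.7, 0.0, 0.0, -0.0]
--
```

Large ring placed at (447.3, 312.5) mm against the board at (448, 311). Small ring last.

Call:
arm_command([
  [80, 2.5, -55, 12.5, 0, 0, 0],
  [80, 2.5, -55, 12.5, 0, 0, 0],
  [80, 2.5, -55, 12.5, 0, 0, 0],
  [80, 2.5, -55, 12.5, 0, 0, 0],
  [80, 2.5, -55, 12.5, 0, 0, 0],
])

```text
clock: 22.45
position: [0.5115, 0.0336, 0.3033]
ee_rot: [-0.004, 1.573, 0.004]
force: [0.5, 0.0, 0.4]
width: 0.872
```

Call:
arm_command([
  [80, 2.5, -55, 12.5, 0, 0, 0],
  [80, 2.5, -55, 12.5, 0, 0, 0],
  [80, 2.5, -55, 12.5, 0, 0, 0],
  [80, 2.5, -55, 12.5, 0, 0, 0],
  [80, 2, -53, 14, 0, 0, 0],
])

```text
clock: 23.08
position: [0.5767, -0.2389, 0.2908]
ee_rot: [-0.003, 1.573, 0.004]
force: [0.2, 0.5, 1.6]
width: 0.873
```

Call:
arm_command([
  [80, 0, 0, 0, 0, 0, 0],
  [80, 0, 0, 0, 0, 0, 0],
])

```text
clock: 23.32
position: [0.5767, -0.2365, 0.2911]
ee_rot: [-0.003, 1.573, 0.005]
force: [-0.1, 0.8, 0.5]
width: 0.869
```

```bash
python3 mat.py pics/p7.png;python3 -c "
from h import *
plan(75,(.576,-.237,.1875,0))"
```

```text
1174 [ 0.5685 -0.1057  0.0399] [568.9, -103.7, 54.5, 66.9, 89.8]
635 [ 0.5756 -0.2375  0.0434] [575.7, -236.6, 43.0, 42.8, 39.1]
at [ 0.5769 -0.2356  0.2917] q7 0.0
[75, 52.1, -0.8, -0.4, 0.2, -0.0, -0.0]
[75, 52.1, -0.7, -0.4, 0.2, -0.0, -0.0]
--
```

Call:
arm_command([
  [80, 20, -1, -1, 0, 0, 0],
  [80, 50, 0, 0, 0, 0, 0],
  [80, 34, 0, 0, 0, 0, 0],
  [80, 0, 0, 0, 0, 0, 0],
  [32, 0, 0, 0, 0, 0, 0],
])

```text
clock: 24.0
position: [0.5769, -0.237, 0.1901]
ee_rot: [-0.005, 1.569, 0.005]
force: [-0.6, 0.4, 1.3]
width: 0.806
```

Call:
arm_command([
  [32, 0, 0, 0, 0, 0, 0],
  [32, 0, 0, 0, 0, 0, 0],
  [32, 0, 0, 0, 0, 0, 0],
  [32, 0, 0, 0, 0, 0, 0],
  [32, 0, 0, 0, 0, 0, 0],
])

```text
clock: 24.62
position: [0.5764, -0.2381, 0.1893]
ee_rot: [-0.004, 1.57, 0.003]
force: [-1.1, -0.1, 6.3]
width: 0.466
```

```bash
python3 -c "
from h import *
plan(32,(.576,-.237,.30,0),(.4492,.1078,.30,0))"
```

```text
at [ 0.5764 -0.2381  0.1893] q7 -0.06
[32, -55.3, 0.5, -0.2, 0.1, 0.0, 0.0]
[32, -55.3, 0.5, -0.2, 0.1, 0.0, 0.0]
--
[32, 0.0, 49.3, -18.1, 0.0, 0.0, 0.0]
[32, 0.0, 49.3, -18.1, 0.0, 0.0, 0.0]
[32, 0.0, 49.3, -18.1, 0.0, 0.0, 0.0]
[32, 0.0, 49.3, -18.1, 0.0, 0.0, 0.0]
[32, 0.0, 49.3, -18.1, 0.0, 0.0, 0.0]
[32, 0.0, 49.3, -18.1, 0.0, 0.0, 0.0]
[32, 0.0, 49.3, -18.1, 0.0, 0.0, 0.0]
--
```

Call:
arm_command([
  [32, -25, 0, 0, 0, 0, 0],
  [32, -50, 0, 0, 0, 0, 0],
  [32, -35, 0, 0, 0, 0, 0],
  [32, 0, 49.5, -18, 0, 0, 0],
  [32, 0, 49.5, -18, 0, 0, 0],
])

```text
clock: 25.25
position: [0.5392, -0.1383, 0.2991]
ee_rot: [-0.003, 1.57, 0.003]
force: [0.9, 1.3, -0.4]
width: 0.467
```

Call:
arm_command([
  [32, 0, 49.5, -18, 0, 0, 0],
  [32, 0, 49.5, -18, 0, 0, 0],
  [32, 0, 49.5, -18, 0, 0, 0],
  [32, 0, 49.5, -18, 0, 0, 0],
  [32, 0, 48.5, -18, 0, 0, 0],
])

```text
clock: 25.88
position: [0.4477, 0.1084, 0.2988]
ee_rot: [-0.004, 1.57, 0.004]
force: [1.1, 0.6, -0.6]
width: 0.467
```

Call:
arm_command([
  [32, 0, 0, 0, 0, 0, 0],
  [32, 0, 0, 0, 0, 0, 0],
])

```text
clock: 26.12
position: [0.4486, 0.1066, 0.2986]
ee_rot: [-0.005, 1.571, 0.004]
force: [-0.7, 0.6, -0.7]
width: 0.471
```

```bash
python3 mat.py pics/p8.png; python3 -c "
from h import *
plan(32,(.4492,.1068,.1935,0))"
```

```text
707 [0.5766 0.2607 0.044 ] [574.7, 261.1, 38.7, 17.6, 0.8]
1982 [0.5976 0.117  0.0447] [595.8, 117.3, 57.1, 56.6, 2.4]
at [0.4488 0.106  0.2986] q7 -0.66
[32, 52.5, 0.4, 0.2, 0.1, -0.0, 0.0]
[32, 52.5, 0.4, 0.2, 0.1, -0.0, 0.0]
--
```

View pics/p8.png

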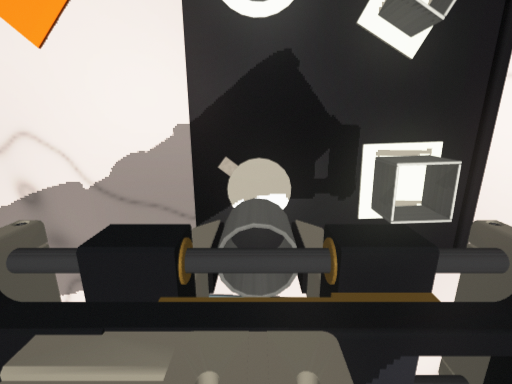

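The small ring is held at (258,245), in line with its board at (259,187). I'll lower it.

Call:
arm_command([
  [32, 30, 1, 0.5, 0, 0, 0],
  [32, 45, 0, 0, 0, 0, 0],
  [32, 20, 0, 0, 0, 0, 0],
  [32, 8, 0, 0, 0, 0, 0],
  [32, 0, 0, 0, 0, 0, 0],
])

```text
clock: 26.8
position: [0.4494, 0.1073, 0.1957]
ee_rot: [-0.003, 1.571, 0.003]
force: [-0.4, -0.4, 0.2]
width: 0.465
```

Call:
arm_command([
  [32, 0, 0, 0, 0, 0, 0],
])

```text
clock: 26.92
position: [0.4496, 0.1078, 0.1965]
ee_rot: [-0.003, 1.569, 0.004]
force: [-0.5, 0.3, -0.2]
width: 0.467
```

Call:
arm_command([
  [32, 2.5, 0, 0, 0, 0, 0],
  [32, 0.8, 0, 0, 0, 0, 0],
  [66, 0, 0, 0, 0, 0, 0],
  [66, 0, 0, 0, 0, 0, 0],
  [66, 0, 0, 0, 0, 0, 0],
])

```text
clock: 27.55
position: [0.449, 0.1079, 0.1924]
ee_rot: [-0.004, 1.571, 0.004]
force: [-0.6, -1.1, 0.1]
width: 0.705
```

Call:
arm_command([
  [66, -20, 0, 0, 0, 0, 0],
  [66, -50, 0, 0, 0, 0, 0],
  [66, -55, 0, 0, 0, 0, 0],
  [66, -50, -30, 0, 0, 0, 0],
  [66, -30, -50, 0, 0, 0, 0],
])

```text
clock: 28.18
position: [0.4496, 0.0287, 0.4]
ee_rot: [-0.006, 1.567, 0.007]
force: [0.5, -1.3, -0.7]
width: 0.72
```

Call:
arm_command([
  [66, 0, -50, 0, 0, 0, 0],
  [66, 0, 0, 0, 0, 0, 0],
  [66, 0, 0, 0, 0, 0, 0],
])

```text
clock: 28.55
position: [0.4495, -0.0217, 0.3973]
ee_rot: [-0.003, 1.571, 0.004]
force: [-0.2, 0.7, 0.1]
width: 0.715
```

```bash
python3 mat.py pics/p9.png; echo top; sed 's/cam("wrist")/cam("top")/;s/>30/>8/' mat.py > mt.py; python3 mt.py pics/top9.png; python3 -c "
import cv2
a=cv2.imread('pics/top9.png')[105:225,100:400]; cv2.imwrite('pics/top9c.png',cv2.resize(a,(800,320),interpolation=cv2.INTER_CUBIC))"
```

```text
1145 [0.5973 0.1197 0.0451] [596.1, 117.2, 57.2, 56.2, 2.2]
426 [0.4485 0.1113 0.0469] [448.3, 108.6, 42.8, 43.1, 67.8]
175 [ 0.5684 -0.0715  0.04  ] [569.3, -73.5, 19.2, 57.7, 87.4]
top
112 [0.5953 0.2976 0.048 ] [594.9, 298.5, 91.2, 37.8, 61.2]
107 [0.5978 0.116  0.0474] [598.3, 114.3, 56.0, 55.4, 0.3]
104 [0.4502 0.3102 0.0476] [449.8, 309.4, 61.5, 61.9, 1.2]
49 [0.452  0.1062 0.0488] [451.4, 106.4, 40.1, 42.1, 0.1]
196 [ 0.4435 -0.3516  0.052 ] [443.3, -353.1, 44.5, 43.1, 84.5]
```

View pics/p9.png

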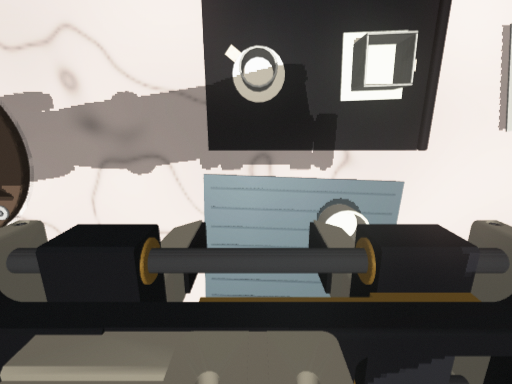

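View pics/top9c.png

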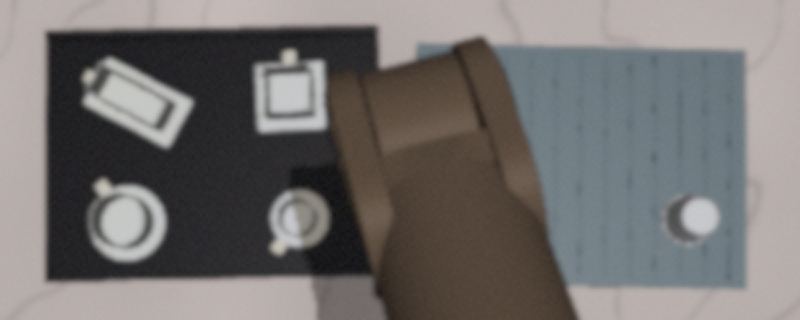

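The final views show all four rings standing on their own boards: oblong (138,102), square (290,95), large (126,222) and small (299,217). The mould is unmoved and the ramekin untouched. I'll hand it in.

```bash
python3 -c "
from cell import arm
print(arm.sign_off())"
```

```text
the job is handed in; nothing more can be done
None
```

I placed all four rings on their matching white boards, setting each one down gently, and handed the job in at about 29 s. I left the orange look-alike board alone.

Last checks, where the first offset is from the wrist camera and the second is from the final top picture:

| Ring | Wrist camera | Top camera | Angle to board edges |
|---|---|---|---|
| Oblong | about 1.5 mm | about 3 mm | under 0.5° in both |
| Square | about 1 mm | about 3 mm | under 0.5° (wrist), about 2° (top) |
| Large round | about 1.5 mm | about 2.5 mm | not applicable |
| Small round | about 1 mm | about 2.5 mm | not applicable |

- **Disagreements:** The two cameras differ by 2 to 4 mm, mostly in a constant direction. The board and ring positions I worked to are averages of both, and both readings are well inside the 10 mm limit.
- **Pudding mould:** It stayed within about 1 mm of where it started.
- **Ramekin:** The gripper never went near it. It was partly hidden in the last pictures, so its final position is only partly checked; its last unobstructed measurement was before the first pick.

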